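# Bring the tyre valve to the top on the truing stand

### The arm

A 6-joint arm with a two-finger parallel gripper is mounted at the origin on the work surface. World frame = base frame: x ahead of the robot, y to its left, z up, the work surface at z = 0. Lengths are in m, angles in rad, forces in N, time in s.
With the tool pointing down it reaches from about 0.35 to 0.975 m from the base axis. Payload 4.9 kg.
Tool frame: the origin (TCP) lies at the very end of the fingers, on their centre line; the grasp point (between the pads) lies 19 mm behind it (manip.tcp_to_grasp is the distance from the TCP to the grasp point, in m); z points along the fingers, y is the direction in which the jaws open and shut (so a half turn about z gives the same grasp; the last joint's range is limited). The gripper opens to 85 mm and grips with 20 to 120 N. Pads are 22 mm wide; open, the fingers measure 114 mm over their backs; the gripper's body (76 mm by 85 mm) begins 54 mm behind the grasp point. The pads swing forward as they close: fully open they stand 13 mm farther back than shut.
Start: joints at [1.086, 0.053, 1.613, -0, 1.476, -0.119], TCP at [0.224, 0.584, 0.231] pointing down, gripper open.
Joint ranges: [-3.01, 3.01], [-1.01, 2.22], [0.06, 2.58], [-1.02, 4.17], [0.09, 2.62], [-3.14, 3.14]. Speed limits (rad/s): [2.57, 2.57, 3.14, 3.14, 3.14, 3.14].

### API

Orientations are given as a unit quaternion [w, x, y, z].
In Python, from plant import sensors, cams, job, finder, manip gives the robot as it stands.
- The arm moves only by the shell command python3 -m pendant 'ROWS'. ROWS is JSON, a list of rows, each an object of numbers: "wx", "wy", "wz": the turn, a rotation vector about the tool's x, y, z in degrees; "dx", "dy", "dz": the shift along the tool's x, y, z in m; "hand": the gripper's target within -1 to 1 (fully open at 1, half-way at 0, shut at -1). A call has 1 to 20 rows; each row is the pose to reach, as a shift and turn from the pose commanded when the call began, along the tool's axes at that moment; what a row does not reach only later rows make up. A row lasts 1/12 s, in which the tool goes at most 41.7 mm and 7.16 degrees, less where a joint would pass 70% of its speed; a pose out of reach is approached as far as the arm can. A call with a gripper value outside its range is refused whole. The fingers move at their own pace and stop on an object; the grip force is fixed at half the most. Time passes only in rows, so rows that repeat a pose let the fingers close. It gives the time, the measured TCP pose, the force and the opening at its end, in the units of the state.
- sensors.state(): the state, without advancing time (a new reading comes with each control period).
- cams.grab_frame(name): name is "side" or "top" or "wrist"; returns (picture, depth): 480x640x3 uint8, red, green, blue; 480x640 float32, m along the optical axis (not along the pixel's ray), 0 where there is no reading.
- cams.calibration(name): a dict with "fov_y" (degrees; the focal length in pixels is half the picture's height over the tangent of half this angle, whatever the lens; pixels are square), "cx", "cy" (the principal point, pixels), "pose" (4x4, takes a point from camera to world coordinates); the wrist camera has in their place "hand_eye" (4x4, takes a point from camera to tool coordinates, whose origin is the TCP and whose axes are the flange's). Camera axes: x right, y down, z forward; pixel columns grow to the right and rows downward; lengths in m; the calibration is good to about 2 mm. A picture is of the moment at which its call begins: read the wrist's pose just before it. calibration takes no time and is no camera call.
- job.job_done(): hands the job in, once; it reports no verdict.
Trained networks look in the newest picture that a camera, given by its name, has taken for a name from the list of things; names that differ only in an ending like _2 or _b are one class to them, and where a whole thing is asked for, a point or a joint stands for the part that bears it (a point fixed in the world has none). Each returns a list of dicts, best first, with "score" (0 to 1); they miss things now and then, are a little off and sometimes report something else, mostly with a low value. They report only what shows in the picture. A call takes as long as a camera call.
- finder.look_for(camera, thing): "position" ([x, y, z] in m, in world coordinates, good to about 4 mm: the middle of the surface that is visible of it).
The state is a dict: "time": time; "joint_pos": joint angles; "joint_vel": joint speeds; "joint_efforts": joint torques, N m; "tool_pos": TCP position; "tool_rot": TCP orientation; "contact_force": force on the tool from outside, world axes, zero at the start; "ft_torque": the same for the moment, N m; "gripper_width": opening from 0.0 (shut) to 1.0 (fully open).
Only numpy, scipy, OpenCV 4.12 (cv2) and the standard library are available. Lean on these libraries where they do the work, as an engineer would, in place of code of your own. Each camera call takes 0.05 s, during which the arm holds its last target. There are 200 camera calls.

### The job

Turn the wheel in the truing stand by pushing its spokes round with a fingertip, first one spoke and then the next, until the tyre valve stands straight up above the hub at twelve o'clock, ready for the air line, and leave the wheel at rest like that. Push gently and do not set the wheel spinning; keep off the tyre and the valve itself, and leave the other things on the bench where they are.

Things in the scene. Friction and masses are not known exactly. Their poses are not given: they have to be found in the camera images.
- stand: grey steel wheel-truing stand bolted to the bench, carrying the wheel. Origin on the bench under the hub; x is the axle line, away from the robot, y left, z up. Base 210 (x) x 150 (y) x 14 mm, far cross-foot 270 mm wide. Two upright arms, 8 mm thick, at x = -56 and +56 mm, up to 46 mm wide, reach z = 212 mm. A run-out gauge stands on the far side, below z = 100 mm
- hub (a point): centre of the wheel: on the axle, in the wheel's mid-plane, 200 mm above the bench; axes as the stand. The hub is 60 mm across; the axle and its nuts end 76 mm either side of the mid-plane
- wheel (a joint): wheel angle, rad: 0 (or any whole turn) = valve straight up. As it grows the wheel's top moves to the stand's -y (right, seen from the robot): at angle q the valve lies from the hub towards y = -sin q, z = cos q of the stand. Starts 2.1 to 3.14 rad from straight up, either way. Turns both ways without end; the bearings drag (0.25 N m), so pushed slowly it stays where it is left
- spokes: five straight grey spokes, at 36, 108, 180, 252, 324 degrees from the valve (it is midway between two). Origin at the hub, x along the axle, z to the valve; turns with the wheel. Each 16 mm wide, from 30 to 114 mm radius; the wheel is dished: along the axle they lie at x = -21 to +1 mm, nearly flush with the rim on the robot's side. Push these from that side, closed fingers tilted 35 to 45 degrees to reach under the rim
- tyre: black tyre of round section 44 mm thick, inner radius 130 mm, outer radius 176 mm, on a grey rim of inner radius 114 mm, 36 mm wide along the axle; origin at the hub, axes as the spokes. The tyre is not to be touched
- valve: tyre valve: brass stem 8 mm thick with a black cap 12 mm thick, standing inward from the rim (114 mm radius) towards the hub, ending at 82 mm radius. Origin at the hub; its z axis runs from the hub to the valve, so z points straight up when the job is done. Not to be touched
- valve_cap (a point): inner end of the valve cap, 82 mm from the hub centre
- sealant: bystander: upright white bottle with black cap, 60 mm diameter, 160 mm tall, standing to one side of the stand; origin at the centre of its underside
- grease: bystander: short can, 72 mm diameter, 60 mm tall; origin at the centre of its underside
- lever_a: bystander: black tyre lever lying flat, about 130 x 20 x 8 mm, on the robot's side of the stand; origin under its middle, x along it
- lever_b: bystander: a second tyre lever, the same as lever_a
- spanner: bystander: steel spanner lying flat along its x, under 220 mm long; origin underneath it
- screwdriver: bystander: screwdriver lying along its x, under 220 mm long; origin underneath it
- gauge: bystander: round tyre-pressure gauge lying flat, 58 mm diameter, 22 mm tall, with a 50 mm brass stem along its x; origin at the centre of the dial's underside
- dish: bystander: shallow steel parts dish, 100 mm diameter, 28 mm tall, beyond the wheel; origin at the centre of its underside

How it is judged:
By the outcome, as a careful person would: the job done as asked, in the order asked, and still so for the second after the job is handed in, with the robot touching nothing.
It also fails if it takes over 51 s, if anything falls off the work surface, if the arm or the gripper's body presses on something with over 40 N, if the wrist force passes 120 N, or if a joint passes its speed limit or range.

## Working session

There is one attempt and no reset: what is moved stays moved. The work goes in short steps, Python scripts to look and compute and a shell command to move; the robot and the scene stay as the last step left them, time stands still between calls to the robot, and variables do not carry over. Pictures are saved under pics/ and viewed, about 8 in all and at most 12, crops included, and the job is handed in when it is done.

```bash
ls; mkdir -p pics
python3 - <<'E'
from plant import sensors,cams,finder
import cv2,numpy as np
ims=[]
for c in ["side","top"]:
    p,d=cams.grab_frame(c); ims.append(p); cv2.imwrite(f"pics/{c}0.png",p[:,:,::-1])
    k=cams.calibration(c); print(c,k['fov_y'],k['cx'],k['cy'],np.round(k['pose'],3).tolist())
    for t in ["stand","hub","valve","valve_cap","tyre","sealant","grease","lever_a"]:
        print(t,[(np.round(r['position'],3).tolist(),round(r['score'],2)) for r in finder.look_for(c,t)[:2]])
print(sensors.state())
E
```

```text
pics
side 56.72425386987068 325.84483175392353 242.67309764549148 [[0.797, -0.347, 0.493, 0.081], [-0.603, -0.432, 0.671, -0.66], [-0.02, -0.832, -0.554, 0.761], [0.0, 0.0, 0.0, 1.0]]
stand [([0.625, -0.084, 0.116], 0.23)]
hub [([0.611, -0.084, 0.195], 0.66), ([0.688, -0.433, 0.008], 0.21)]
valve [([0.612, -0.085, 0.193], 0.57), ([0.627, -0.337, 0.049], 0.47)]
valve_cap []
tyre [([0.591, 0.205, 0.082], 0.64), ([0.622, -0.125, 0.278], 0.59)]
sealant [([0.592, 0.208, 0.078], 0.86), ([0.614, -0.08, 0.213], 0.15)]
grease [([0.795, -0.001, 0.016], 0.74), ([0.628, -0.332, 0.05], 0.65)]
lever_a [([0.51, -0.203, 0.007], 0.81), ([0.441, 0.006, 0.012], 0.62)]
top 54.07191262825571 314.1523103958589 238.53006647150374 [[0.024, -0.986, 0.164, 0.401], [-1.0, -0.023, 0.005, 0.078], [-0.001, -0.164, -0.987, 1.38], [0.0, 0.0, 0.0, 1.0]]
stand [([0.606, -0.046, 0.212], 0.57)]
hub [([0.604, -0.046, 0.212], 0.61)]
valve []
valve_cap [([0.605, -0.05, 0.211], 0.35)]
tyre [([0.608, -0.036, 0.345], 0.56)]
sealant [([0.598, 0.218, 0.105], 0.89)]
grease [([0.638, -0.324, 0.059], 0.94)]
lever_a [([0.509, -0.194, 0.006], 0.69), ([0.444, -0.0, 0.014], 0.52)]
{'time': 0.9, 'joint_pos': array([ 1.08598554e+00,  5.26805767e-02,  1.61289185e+00,  2.53819280e-05,
        1.47602007e+00, -1.19012437e-01]), 'joint_vel': array([-4.68035953e-04, -5.16134328e-04, -1.87696968e-03,  1.86159276e-03,
       -1.94852015e-07, -7.46488011e-04]), 'joint_efforts': array([-6.04031484e-04, -3.93707263e+01, -3.70456696e+01, -2.92008290e-04,
        7.13212376e-04,  6.97219008e-06]), 'tool_pos': array([0.22355023, 0.58363125, 0.2313205 ]), 'tool_rot': array([-1.20403843e-05,  1.81882332e-01,  9.83320302e-01,  3.82790742e-06]), 'contact_force': array([-0.79738684,  0.73540378,  0.24773994]), 'ft_torque': array([-0.06082335, -0.00761613,  0.00852104]), 'gripper_width': 0.9976573601709088}
```

View pics/side0.png

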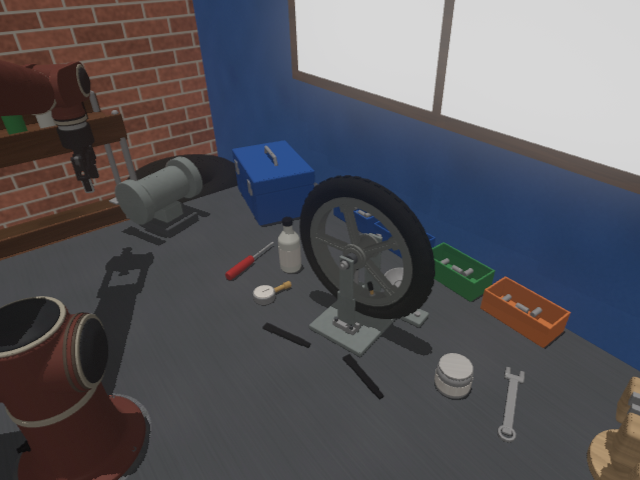

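View pics/top0.png

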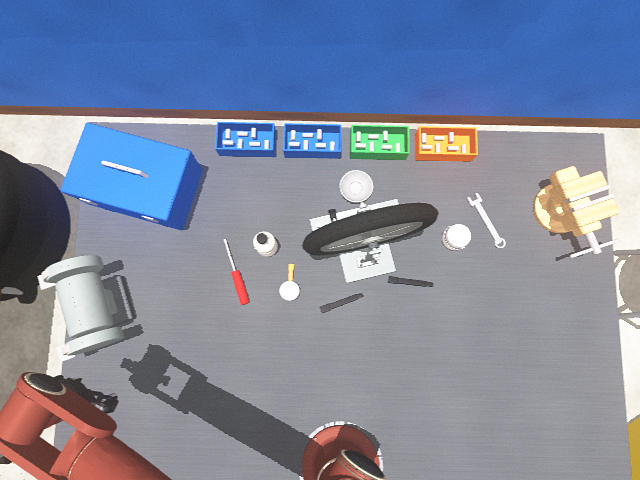

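```bash
cat > h.py <<'E'
from plant import sensors,cams,finder,manip
import cv2,numpy as np
from scipy.optimize import least_squares
from scipy.spatial.transform import Rotation as Ro
def K(c):
    k=cams.calibration(c); f=240/np.tan(np.radians(k['fov_y']/2)); return k,np.array([[f,0,k['cx']],[0,f,k['cy']],[0,0,1.]])
def pose(c):
    k,_=K(c)
    if c!="wrist": return np.array(k['pose'])
    s=sensors.state(); T=np.eye(4); q=s['tool_rot']; T[:3,:3]=Ro.from_quat([q[1],q[2],q[3],q[0]]).as_matrix(); T[:3,3]=s['tool_pos']
    return T@np.array(k['hand_eye'])
def cloud(c,d,T):
    k,Km=K(c); v,u=np.mgrid[0:480,0:640]
    P=np.stack([(u-Km[0,2])/Km[0,0]*d,(v-Km[1,2])/Km[1,1]*d,d],-1)
    return P@T[:3,:3].T+T[:3,3]
def front(c,p,T,hub,psi,x=-0.010,s=1500):
    """rectified view seen from the robot: col right=-y stand, row down=-z; 600x600, hub at 300,300"""
    _,Km=K(c); R=Ro.from_euler('z',psi).as_matrix()
    a=np.array([[-.2,.2],[.2,.2],[.2,-.2],[-.2,-.2]])
    W=np.array([hub+R@[x,-u,w] for u,w in a]); C=(W-T[:3,3])@T[:3,:3]; uv=C@Km.T; uv=(uv[:,:2]/uv[:,2:]).astype(np.float32)
    dst=np.array([[300+s*u,300-s*w] for u,w in a],np.float32)
    return cv2.warpPerspective(p,cv2.getPerspectiveTransform(uv,dst),(600,600))
E
python3 - <<'E'
from h import *
S=[]
for c in ["side","top"]:
    p,d=cams.grab_frame(c); T=pose(c); P=cloud(c,d,T)
    m=(d>0)&(p.max(2)<75)&(P[...,2]>0.12)&(np.hypot(P[...,0]-.61,P[...,1]+.06)<.22)
    S.append((c,p,P[m])); print(c,m.sum())
def res(v,Q):
    L=(Q-[v[0],v[1],.2])@Ro.from_euler('z',v[2]).as_matrix(); r=np.hypot(L[:,1],L[:,2])
    return np.hypot(L[:,0],r-.154)-.0225
for Q in [S[0][2],S[1][2],np.vstack([S[0][2],S[1][2]])]:
    f=least_squares(res,[.61,-.05,.2],args=(Q,),loss='soft_l1',f_scale=.004); print(np.round(f.x,4),np.median(abs(res(f.x,Q))))
v=f.x
im=front("side",S[0][1],pose("side"),np.array([v[0],v[1],.2]),v[2]); cv2.imwrite("pics/front0.png",im[:,:,::-1])
E
```

```text
side 9735
top 1632
[ 0.6197 -0.0498  0.2626] 0.00397896426635494
[ 0.6216 -0.0569  0.2587] 0.0013645960930391832
[ 0.6204 -0.0511  0.2612] 0.0033713970842523255
```

View pics/front0.png

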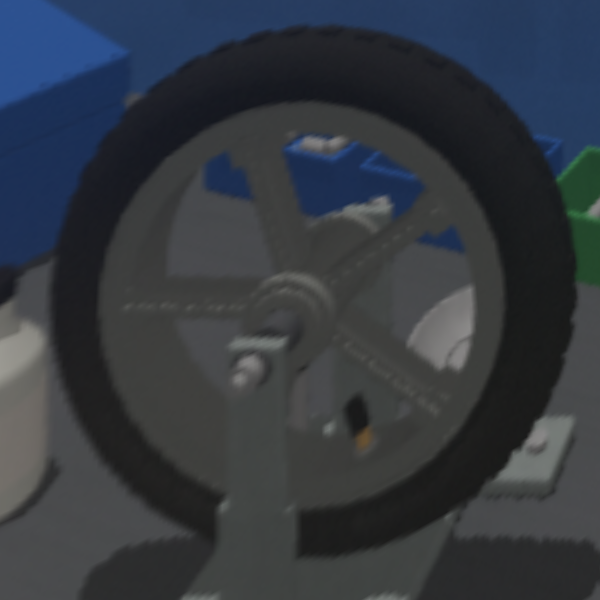

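```bash
cat >> h.py <<'E'
HUB=np.array([.6205,-.0535,.2]); PSI=.260
def rel(pts,tilt=45):
    """pts: stand-frame tip offsets from hub -> rows (dx,dy,dz,wx,wy,wz) from present tool pose"""
    s=sensors.state(); q=s['tool_rot']; R0=Ro.from_quat([q[1],q[2],q[3],q[0]])
    t=np.radians(tilt); S=Ro.from_euler('z',PSI)
    z=S.apply([np.sin(t),0,-np.cos(t)]); y=S.apply([0,1,0]); x=np.cross(y,z)
    w=np.degrees((R0.inv()*Ro.from_matrix(np.stack([x,y,z],1))).as_rotvec())
    for p in pts: print(np.round(p,3),'d',np.round(R0.inv().apply(HUB+S.apply(p)-s['tool_pos']),4),'w',np.round(w,1))
def arc(x,r,degs,tilt=45): # degs clockwise from up, seen from robot
    rel([[x,-r*np.sin(a),r*np.cos(a)] for a in np.radians(degs)],tilt)
def where():
    s=sensors.state(); p=Ro.from_euler('z',-PSI).apply(s['tool_pos']-HUB); print('t',s['time'],'stand tip',np.round(p,4),'r',np.hypot(p[1],p[2]).round(4),'deg',np.degrees(np.arctan2(-p[1],p[2])).round(1),'F',np.round(s['contact_force'],1))
E
python3 - <<'E'
from h import *
print(np.round(cams.calibration("wrist")['hand_eye'],3))
rel([[-.22,.1,.2],[-.13,-.065,.10]])
E
```

```text
[[-0.001 -0.958 -0.287  0.071]
 [ 1.    -0.002  0.001  0.   ]
 [-0.001 -0.287  0.958 -0.144]
 [ 0.     0.     0.     1.   ]]
[-0.22  0.1   0.2 ] d [-0.3617 -0.5008 -0.1687] w [-14.1 -43.5 -34. ]
[-0.13  -0.065  0.1  ] d [-0.5313 -0.5818 -0.0687] w [-14.1 -43.5 -34. ]
```

```bash
python3 -m pendant '[{"dx":-0.03,"dy":-0.04,"dz":-0.015,"wx":-1.3,"wy":-4,"wz":-3.1,"hand":-1},{"dx":-0.06,"dy":-0.08,"dz":-0.03,"wx":-2.6,"wy":-8,"wz":-6.2,"hand":-1},{"dx":-0.3617,"dy":-0.5008,"dz":-0.1687,"wx":-14.1,"wy":-43.5,"wz":-34,"hand":-1},{"dx":-0.3617,"dy":-0.5008,"dz":-0.1687,"wx":-14.1,"wy":-43.5,"wz":-34,"hand":-1},{"dx":-0.3617,"dy":-0.5008,"dz":-0.1687,"wx":-14.1,"wy":-43.5,"wz":-34,"hand":-1},{"dx":-0.3617,"dy":-0.5008,"dz":-0.1687,"wx":-14.1,"wy":-43.5,"wz":-34,"hand":-1},{"dx":-0.3617,"dy":-0.5008,"dz":-0.1687,"wx":-14.1,"wy":-43.5,"wz":-34,"hand":-1},{"dx":-0.3617,"dy":-0.5008,"dz":-0.1687,"wx":-14.1,"wy":-43.5,"wz":-34,"hand":-1},{"dx":-0.3617,"dy":-0.5008,"dz":-0.1687,"wx":-14.1,"wy":-43.5,"wz":-34,"hand":-1},{"dx":-0.3617,"dy":-0.5008,"dz":-0.1687,"wx":-14.1,"wy":-43.5,"wz":-34,"hand":-1},{"dx":-0.3617,"dy":-0.5008,"dz":-0.1687,"wx":-14.1,"wy":-43.5,"wz":-34,"hand":-1},{"dx":-0.3617,"dy":-0.5008,"dz":-0.1687,"wx":-14.1,"wy":-43.5,"wz":-34,"hand":-1},{"dx":-0.3617,"dy":-0.5008,"dz":-0.1687,"wx":-14.1,"wy":-43.5,"wz":-34,"hand":-1},{"dx":-0.3617,"dy":-0.5008,"dz":-0.1687,"wx":-14.1,"wy":-43.5,"wz":-34,"hand":-1},{"dx":-0.3617,"dy":-0.5008,"dz":-0.1687,"wx":-14.1,"wy":-43.5,"wz":-34,"hand":-1},{"dx":-0.3617,"dy":-0.5008,"dz":-0.1687,"wx":-14.1,"wy":-43.5,"wz":-34,"hand":-1},{"dx":-0.3617,"dy":-0.5008,"dz":-0.1687,"wx":-14.1,"wy":-43.5,"wz":-34,"hand":-1},{"dx":-0.3617,"dy":-0.5008,"dz":-0.1687,"wx":-14.1,"wy":-43.5,"wz":-34,"hand":-1}]'
python3 -c "
from h import *
where(); rel([[-.12,-.065,.10],[-.12,-.062,.08]])"
```

```text
time: 2.5
tool_pos: [0.4315, -0.0035, 0.4091]
tool_rot: [0.372, -0.122, 0.919, 0.053]
contact_force: [1.2, -0.6, -0.3]
gripper_width: -0.0
t 2.5 stand tip [-0.1698  0.0969  0.2091] r 0.2305 deg -24.9 F [ 1.2 -0.6 -0.3]
[-0.12  -0.065  0.1  ] d [ 0.0404 -0.1628  0.1116] w [ 0.5 -0.8  0. ]
[-0.12  -0.062  0.08 ] d [ 0.0544 -0.1599  0.1259] w [ 0.5 -0.8  0. ]
```

```bash
python3 -m pendant '[{"dx":0.008,"dy":-0.033,"dz":0.022,"hand":-1},{"dx":0.016,"dy":-0.066,"dz":0.044,"hand":-1},{"dx":0.024,"dy":-0.1,"dz":0.066,"hand":-1},{"dx":0.032,"dy":-0.13,"dz":0.09,"hand":-1},{"dx":0.04,"dy":-0.163,"dz":0.112,"wx":0.5,"wy":-0.8,"hand":-1},{"dx":0.04,"dy":-0.163,"dz":0.112,"wx":0.5,"wy":-0.8,"hand":-1},{"dx":0.04,"dy":-0.163,"dz":0.112,"wx":0.5,"wy":-0.8,"hand":-1}]'
python3 - <<'E'
from h import *
where(); T=pose("wrist"); p,d=cams.grab_frame("wrist"); 
T2=pose("side"); p2,_=cams.grab_frame("side")
cv2.imwrite("pics/f1.png",np.hstack([cv2.resize(p,(400,300)),cv2.resize(p2[100:400,200:600],(400,300))])[:,:,::-1])
f=front("wrist",p,T,HUB,PSI); cv2.imwrite("pics/f1w.png",f[:,:,::-1])
arc(-.10,.065,[88]);arc(-.012,.065,[88])
E
```

```text
t 2.5 stand tip [-0.1698  0.0969  0.2091] r 0.2305 deg -24.9 F [ 1.2 -0.6 -0.3]
[-0.1   -0.065  0.002] d [ 0.0908 -0.1569  0.198 ] w [-0.2 -0.9 -0.6]
[-0.012 -0.065  0.002] d [ 0.0276 -0.1561  0.2592] w [-0.2 -0.9 -0.6]invalid input
```

View pics/f1.png

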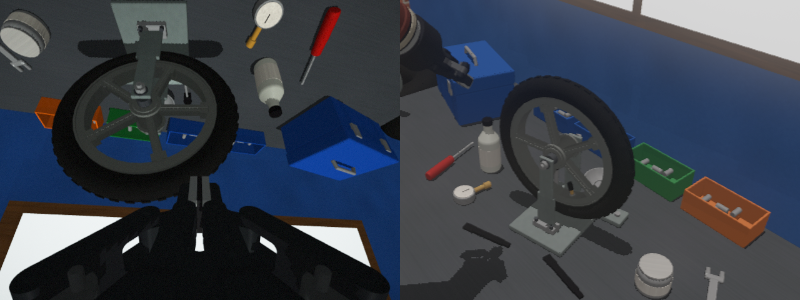

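View pics/f1w.png

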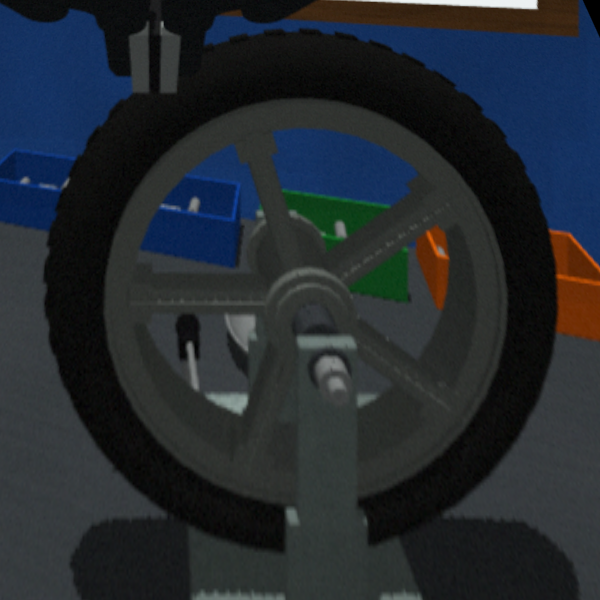

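```bash
python3 -m pendant '[{"dx":0.008,"dy":-0.033,"dz":0.022,"wx":0,"wy":0,"wz":0,"hand":-1},{"dx":0.016,"dy":-0.066,"dz":0.044,"wx":0,"wy":0,"wz":0,"hand":-1},{"dx":0.024,"dy":-0.1,"dz":0.066,"wx":0,"wy":0,"wz":0,"hand":-1},{"dx":0.032,"dy":-0.13,"dz":0.09,"wx":0,"wy":0,"wz":0,"hand":-1},{"dx":0.04,"dy":-0.16,"dz":0.112,"wx":0,"wy":-0.8,"wz":0,"hand":-1},{"dx":0.04,"dy":-0.16,"dz":0.112,"wx":0,"wy":-0.8,"wz":0,"hand":-1},{"dx":0.04,"dy":-0.16,"dz":0.112,"wx":0,"wy":-0.8,"wz":0,"hand":-1}]'
python3 - <<'E'
from h import *
where()
arc(-.10,.065,[88]);arc(-.012,.065,[88])
E
```

```text
time: 3.18
tool_pos: [0.5213, -0.1413, 0.2954]
tool_rot: [0.376, -0.121, 0.917, 0.057]
contact_force: [-0.4, 0.3, 0.1]
gripper_width: -0.003
t 3.1833 stand tip [-0.1185 -0.0593  0.0954] r 0.1124 deg 31.9 F [-0.4  0.3  0.1]
[-0.1   -0.065  0.002] d [ 0.0523 -0.007   0.0791] w [ 0.8 -0.3 -0.2]
[-0.012 -0.065  0.002] d [-0.0103 -0.0076  0.141 ] w [ 0.8 -0.3 -0.2]
```

```bash
sed -i 's/^HUB=.*/HUB=np.array([.6212,-.0563,.2]); PSI=.260/' h.py; python3 -m pendant '[{"dx":-0.002,"dy":-0.003,"dz":0.025,"wx":0,"wy":0,"wz":0,"hand":-1},{"dx":-0.004,"dy":-0.006,"dz":0.05,"wx":0,"wy":0,"wz":0,"hand":-1},{"dx":-0.006,"dy":-0.01,"dz":0.075,"wx":0,"wy":0,"wz":0,"hand":-1},{"dx":-0.008,"dy":-0.01,"dz":0.1,"wx":0,"wy":0,"wz":0,"hand":-1},{"dx":-0.01,"dy":-0.01,"dz":0.115,"wx":0,"wy":0,"wz":0,"hand":-1},{"dx":-0.01,"dy":-0.01,"dz":0.115,"wx":0,"wy":0,"wz":0,"hand":-1}]'
python3 - <<'E'
from h import *
where()
p,_=cams.grab_frame("side"); T=pose("wrist"); w,_=cams.grab_frame("wrist")
cv2.imwrite("pics/f2.png",np.hstack([cv2.resize(p[160:340,270:450],(400,400)),cv2.resize(w,(400,400))])[:,:,::-1])
arc(-.012,.065,[88]); arc(-.012,.065,[70])
E
```

```text
time: 3.68
tool_pos: [0.6097, -0.1247, 0.2244]
tool_rot: [0.378, -0.124, 0.916, 0.055]
contact_force: [0.0, 0.5, -0.6]
gripper_width: 0.001
t 3.6833 stand tip [-0.0287 -0.0632  0.0244] r 0.0677 deg 68.9 F [ 0.   0.5 -0.6]
[-0.012 -0.065  0.002] d [ 0.005  -0.0006  0.0295] w [0.6 0.  0.2]
[-0.012 -0.061  0.022] d [-0.0091  0.0034  0.0155] w [0.6 0.  0.2]
```

View pics/f2.png

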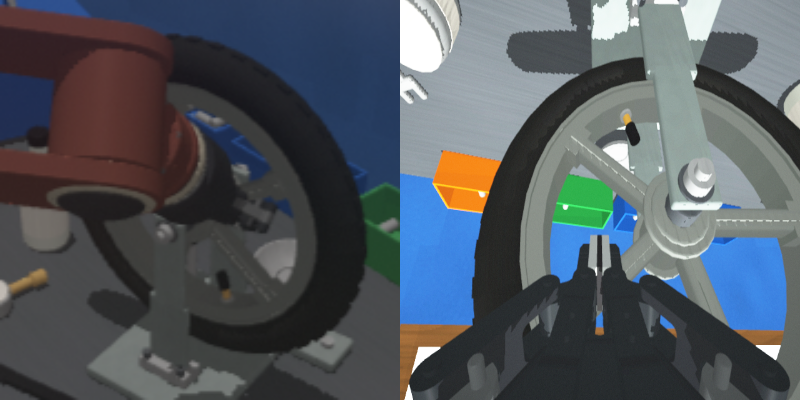

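```bash
python3 -m pendant '[{"dx":0.003,"dy":0,"dz":0.01,"wx":0,"wy":0,"wz":0,"hand":-1},{"dx":0.005,"dy":0,"dz":0.02,"wx":0.3,"wy":0,"wz":0,"hand":-1},{"dx":0.005,"dy":0,"dz":0.03,"wx":0.6,"wy":0,"wz":0,"hand":-1},{"dx":0.005,"dy":0,"dz":0.03,"wx":0.6,"wy":0,"wz":0,"hand":-1}]'
python3 - <<'E'
from h import *
where()
r=.065;a0=np.radians(86)
for a in range(84,-61,-4):
    b=np.radians(a); print(a,round(-r*(np.sin(b)-np.sin(a0)),3),round(-.707*r*(np.cos(b)-np.cos(a0)),3),end=' | ')
E
```

```text
time: 4.12
tool_pos: [0.6258, -0.1224, 0.1993]
tool_rot: [0.379, -0.12, 0.916, 0.049]
contact_force: [0.6, -0.1, 0.7]
gripper_width: 0.0
t 4.1167 stand tip [-0.0126 -0.0651 -0.0007] r 0.0651 deg 90.7 F [ 0.6 -0.1  0.7]
84 0.0 -0.002 | 80 0.001 -0.005 | 76 0.002 -0.008 | 72 0.003 -0.011 | 68 0.005 -0.014 | 64 0.006 -0.017 | 60 0.009 -0.02 | 56 0.011 -0.022 | 52 0.014 -0.025 | 48 0.017 -0.028 | 44 0.02 -0.03 | 40 0.023 -0.032 | 36 0.027 -0.034 | 32 0.03 -0.036 | 28 0.034 -0.037 | 24 0.038 -0.039 | 20 0.043 -0.04 | 16 0.047 -0.041 | 12 0.051 -0.042 | 8 0.056 -0.042 | 4 0.06 -0.043 | 0 0.065 -0.043 | -4 0.069 -0.043 | -8 0.074 -0.042 | -12 0.078 -0.042 | -16 0.083 -0.041 | -20 0.087 -0.04 | -24 0.091 -0.039 | -28 0.095 -0.037 | -32 0.099 -0.036 | -36 0.103 -0.034 | -40 0.107 -0.032 | -44 0.11 -0.03 | -48 0.113 -0.028 | -52 0.116 -0.025 | -56 0.119 -0.022 | -60 0.121 -0.02 |
```

```bash
python3 -m pendant '[{"dx":-0.002,"dy":0,"dz":-0.002,"wx":0,"wy":0,"wz":0,"hand":-1},{"dx":-0.004,"dy":0,"dz":-0.004,"wx":0,"wy":0,"wz":0,"hand":-1},{"dx":-0.006,"dy":0.0005,"dz":-0.006,"wx":0,"wy":0,"wz":0,"hand":-1},{"dx":-0.008,"dy":0.001,"dz":-0.008,"wx":0,"wy":0,"wz":0,"hand":-1},{"dx":-0.01,"dy":0.0015,"dz":-0.01,"wx":0,"wy":0,"wz":0,"hand":-1},{"dx":-0.012,"dy":0.002,"dz":-0.012,"wx":0,"wy":0,"wz":0,"hand":-1},{"dx":-0.014,"dy":0.003,"dz":-0.014,"wx":0,"wy":0,"wz":0,"hand":-1},{"dx":-0.0157,"dy":0.004,"dz":-0.0157,"wx":0,"wy":0,"wz":0,"hand":-1},{"dx":-0.0176,"dy":0.005,"dz":-0.0176,"wx":0,"wy":0,"wz":0,"hand":-1},{"dx":-0.0194,"dy":0.006,"dz":-0.0194,"wx":0,"wy":0,"wz":0,"hand":-1},{"dx":-0.0212,"dy":0.0073,"dz":-0.0212,"wx":0,"wy":0,"wz":0,"hand":-1},{"dx":-0.023,"dy":0.0087,"dz":-0.023,"wx":0,"wy":0,"wz":0,"hand":-1},{"dx":-0.0247,"dy":0.0102,"dz":-0.0247,"wx":0,"wy":0,"wz":0,"hand":-1},{"dx":-0.0264,"dy":0.0118,"dz":-0.0264,"wx":0,"wy":0,"wz":0,"hand":-1},{"dx":-0.028,"dy":0.0134,"dz":-0.028,"wx":0,"wy":0,"wz":0,"hand":-1},{"dx":-0.0296,"dy":0.0152,"dz":-0.0296,"wx":0,"wy":0,"wz":0,"hand":-1},{"dx":-0.0311,"dy":0.0171,"dz":-0.0311,"wx":0,"wy":0,"wz":0,"hand":-1},{"dx":-0.0325,"dy":0.019,"dz":-0.0325,"wx":0,"wy":0,"wz":0,"hand":-1},{"dx":-0.0339,"dy":0.0211,"dz":-0.0339,"wx":0,"wy":0,"wz":0,"hand":-1},{"dx":-0.0352,"dy":0.0232,"dz":-0.0352,"wx":0,"wy":0,"wz":0,"hand":-1}]'
python3 - <<'E'
from h import *
where()
T=pose("wrist"); w,_=cams.grab_frame("wrist")
f=front("wrist",w,T,HUB,PSI); cv2.imwrite("pics/f3.png",np.hstack([cv2.resize(f,(400,400)),cv2.resize(w,(400,400))])[:,:,::-1])
E
```

```text
time: 5.78
tool_pos: [0.6204, -0.1006, 0.2503]
tool_rot: [0.379, -0.12, 0.916, 0.049]
contact_force: [-0.2, -2.8, -4.1]
gripper_width: 0.002
t 5.7833 stand tip [-0.0122 -0.0426  0.0503] r 0.0659 deg 40.2 F [-0.2 -2.8 -4.1]
```

View pics/f3.png

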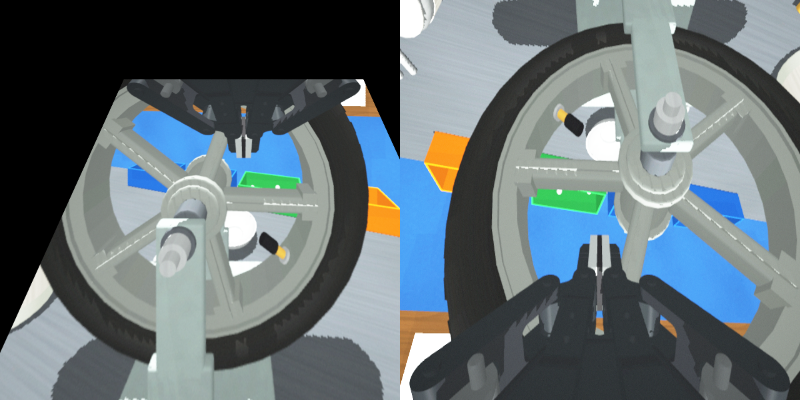

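```bash
python3 -m pendant '[{"dx":-0.0014,"dy":0.0024,"dz":-0.0014,"wx":0,"wy":0,"wz":0,"hand":-1},{"dx":-0.0025,"dy":0.0047,"dz":-0.0025,"wx":0,"wy":0,"wz":0,"hand":-1},{"dx":-0.0037,"dy":0.007,"dz":-0.0037,"wx":0,"wy":0,"wz":0,"hand":-1},{"dx":-0.0047,"dy":0.0095,"dz":-0.0047,"wx":0,"wy":0,"wz":0,"hand":-1},{"dx":-0.0057,"dy":0.012,"dz":-0.0057,"wx":0,"wy":0,"wz":0,"hand":-1},{"dx":-0.0066,"dy":0.0145,"dz":-0.0066,"wx":0,"wy":0,"wz":0,"hand":-1},{"dx":-0.0074,"dy":0.0171,"dz":-0.0074,"wx":0,"wy":0,"wz":0,"hand":-1},{"dx":-0.0081,"dy":0.0197,"dz":-0.0081,"wx":0,"wy":0,"wz":0,"hand":-1},{"dx":-0.0087,"dy":0.0225,"dz":-0.0087,"wx":0,"wy":0,"wz":0,"hand":-1},{"dx":-0.0093,"dy":0.0251,"dz":-0.0093,"wx":0,"wy":0,"wz":0,"hand":-1},{"dx":-0.0098,"dy":0.0279,"dz":-0.0098,"wx":0,"wy":0,"wz":0,"hand":-1},{"dx":-0.0102,"dy":0.0307,"dz":-0.0102,"wx":0,"wy":0,"wz":0,"hand":-1},{"dx":-0.0105,"dy":0.0335,"dz":-0.0105,"wx":0,"wy":0,"wz":0,"hand":-1},{"dx":-0.0107,"dy":0.0363,"dz":-0.0107,"wx":0,"wy":0,"wz":0,"hand":-1},{"dx":-0.0108,"dy":0.0392,"dz":-0.0108,"wx":0,"wy":0,"wz":0,"hand":-1},{"dx":-0.0109,"dy":0.042,"dz":-0.0109,"wx":0,"wy":0,"wz":0,"hand":-1},{"dx":-0.0108,"dy":0.0448,"dz":-0.0108,"wx":0,"wy":0,"wz":0,"hand":-1},{"dx":-0.0107,"dy":0.0477,"dz":-0.0107,"wx":0,"wy":0,"wz":0,"hand":-1},{"dx":-0.0105,"dy":0.0505,"dz":-0.0105,"wx":0,"wy":0,"wz":0,"hand":-1},{"dx":-0.0102,"dy":0.0533,"dz":-0.0102,"wx":0,"wy":0,"wz":0,"hand":-1}]'
python3 -c "
from h import *
where()"
```

```text
time: 7.5
tool_pos: [0.6064, -0.0489, 0.2641]
tool_rot: [0.379, -0.12, 0.916, 0.049]
contact_force: [0.6, -4.6, -1.2]
gripper_width: 0.001
t 7.5 stand tip [-0.0124  0.011   0.0641] r 0.065 deg -9.7 F [ 0.6 -4.6 -1.2]
```

```bash
python3 -m pendant '[{"dx":0.0004,"dy":0.0028,"dz":0.0004,"wx":0,"wy":0,"wz":0,"hand":-1},{"dx":0.0009,"dy":0.0055,"dz":0.0009,"wx":0,"wy":0,"wz":0,"hand":-1},{"dx":0.0015,"dy":0.0082,"dz":0.0015,"wx":0,"wy":0,"wz":0,"hand":-1},{"dx":0.0021,"dy":0.0109,"dz":0.0021,"wx":0,"wy":0,"wz":0,"hand":-1},{"dx":0.0028,"dy":0.0136,"dz":0.0028,"wx":0,"wy":0,"wz":0,"hand":-1},{"dx":0.0036,"dy":0.0162,"dz":0.0036,"wx":0,"wy":0,"wz":0,"hand":-1},{"dx":0.0045,"dy":0.0187,"dz":0.0045,"wx":0,"wy":0,"wz":0,"hand":-1},{"dx":0.0055,"dy":0.0212,"dz":0.0055,"wx":0,"wy":0,"wz":0,"hand":-1},{"dx":0.0065,"dy":0.0236,"dz":0.0065,"wx":0,"wy":0,"wz":0,"hand":-1},{"dx":0.0077,"dy":0.026,"dz":0.0077,"wx":0,"wy":0,"wz":0,"hand":-1},{"dx":0.0088,"dy":0.0283,"dz":0.0088,"wx":0,"wy":0,"wz":0,"hand":-1},{"dx":0.0101,"dy":0.0305,"dz":0.0101,"wx":0,"wy":0,"wz":0,"hand":-1},{"dx":0.0114,"dy":0.0326,"dz":0.0114,"wx":0,"wy":0,"wz":0,"hand":-1},{"dx":0.0128,"dy":0.0347,"dz":0.0128,"wx":0,"wy":0,"wz":0,"hand":-1},{"dx":0.0142,"dy":0.0366,"dz":0.0142,"wx":0,"wy":0,"wz":0,"hand":-1},{"dx":0.0158,"dy":0.0385,"dz":0.0158,"wx":0,"wy":0,"wz":0,"hand":-1},{"dx":0.0173,"dy":0.0403,"dz":0.0173,"wx":0,"wy":0,"wz":0,"hand":-1},{"dx":0.0189,"dy":0.0419,"dz":0.0189,"wx":0,"wy":0,"wz":0,"hand":-1},{"dx":0.0206,"dy":0.0435,"dz":0.0206,"wx":0,"wy":0,"wz":0,"hand":-1},{"dx":0.0223,"dy":0.045,"dz":0.0223,"wx":0,"wy":0,"wz":0,"hand":-1}]'
python3 - <<'E'
from h import *
where()
T=pose("wrist"); w,_=cams.grab_frame("wrist")
f=front("wrist",w,T,HUB,PSI); cv2.imwrite("pics/f4.png",np.hstack([cv2.resize(f,(400,400)),cv2.resize(w,(400,400))])[:,:,::-1])
rel([[-.02,.052,.033],[-.13,.05,.14]])
E
```

```text
time: 9.17
tool_pos: [0.5948, -0.0054, 0.2322]
tool_rot: [0.379, -0.12, 0.916, 0.049]
contact_force: [-1.6, -5.6, 2.0]
gripper_width: -0.003
t 9.1667 stand tip [-0.0125  0.0559  0.0322] r 0.0645 deg -60.1 F [-1.6 -5.6  2. ]
[-0.02   0.052  0.033] d [ 0.0039 -0.0046 -0.0063] w [ 0.1 -0.2 -0. ]
[-0.13  0.05  0.14] d [ 0.0065 -0.0065 -0.1598] w [ 0.1 -0.2 -0. ]
```

View pics/f4.png

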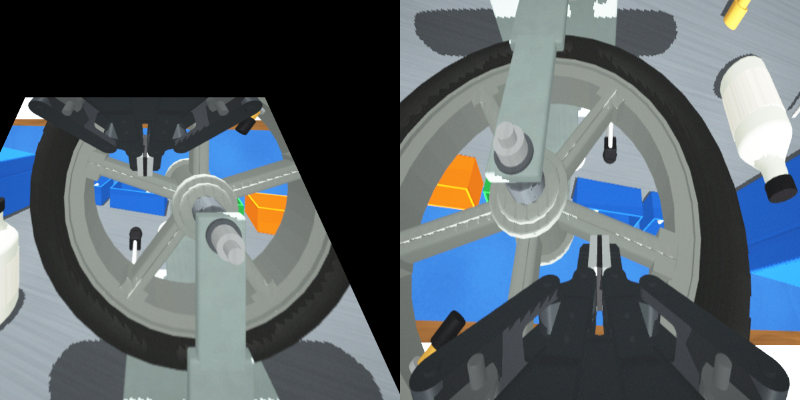

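```bash
python3 -m pendant '[{"dx":0,"dy":-0.002,"dz":0,"wx":0,"wy":0,"wz":0,"hand":-1},{"dx":0,"dy":-0.005,"dz":-0.003,"wx":0,"wy":0,"wz":0,"hand":-1},{"dx":0,"dy":-0.007,"dz":-0.02,"wx":0,"wy":0,"wz":0,"hand":-1},{"dx":0,"dy":-0.007,"dz":-0.05,"wx":0,"wy":0,"wz":0,"hand":-1},{"dx":0,"dy":-0.007,"dz":-0.085,"wx":0,"wy":0,"wz":0,"hand":-1},{"dx":0,"dy":-0.007,"dz":-0.12,"wx":0,"wy":0,"wz":0,"hand":-1},{"dx":0.01,"dy":-0.04,"dz":-0.135,"wx":0,"wy":0,"wz":0,"hand":-1},{"dx":0.015,"dy":-0.08,"dz":-0.135,"wx":0,"wy":0,"wz":0,"hand":-1},{"dx":0.018,"dy":-0.12,"dz":-0.135,"wx":0,"wy":0,"wz":0,"hand":-1},{"dx":0.018,"dy":-0.12,"dz":-0.135,"wx":0,"wy":0,"wz":0,"hand":-1},{"dx":0.018,"dy":-0.12,"dz":-0.135,"wx":0,"wy":0,"wz":0,"hand":-1}]'
python3 - <<'E'
from h import *
where()
T=pose("wrist"); w,_=cams.grab_frame("wrist")
f=front("wrist",w,T,HUB,PSI); cv2.imwrite("pics/f5.png",f[:,:,::-1])
arc(-.03,.066,[98]);arc(-.012,.066,[98])
E
```

```text
time: 10.13
tool_pos: [0.5209, -0.1509, 0.314]
tool_rot: [0.378, -0.118, 0.917, 0.05]
contact_force: [0.7, 0.1, 0.6]
gripper_width: -0.005
t 10.1333 stand tip [-0.1213 -0.0656  0.114 ] r 0.1315 deg 29.9 F [0.7 0.1 0.6]
[-0.03  -0.065 -0.009] d [ 0.0228 -0.0012  0.1518] w [ 0.  -0.1 -0.1]
[-0.012 -0.065 -0.009] d [ 0.0101 -0.0012  0.1645] w [ 0.  -0.1 -0.1]
```

View pics/f5.png

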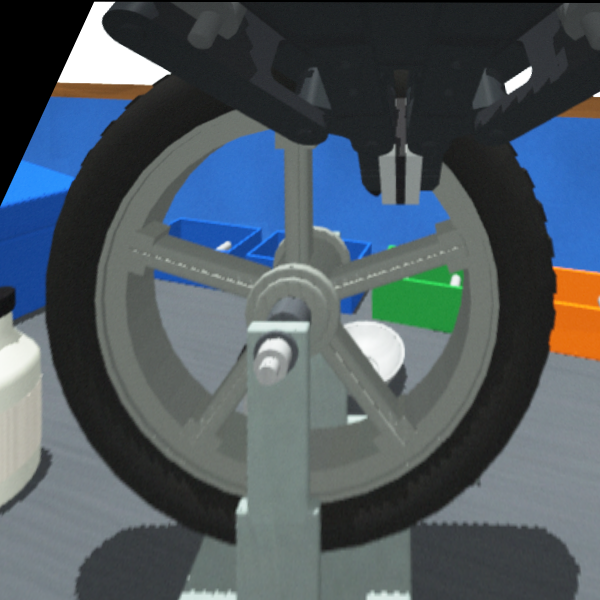

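```bash
python3 -m pendant '[{"dx":0.008,"dy":0,"dz":0.03,"wx":0,"wy":0,"wz":0,"hand":-1},{"dx":0.014,"dy":0,"dz":0.06,"wx":0,"wy":0,"wz":0,"hand":-1},{"dx":0.018,"dy":0,"dz":0.09,"wx":0,"wy":0,"wz":0,"hand":-1},{"dx":0.02,"dy":0,"dz":0.115,"wx":0,"wy":0,"wz":0,"hand":-1},{"dx":0.018,"dy":0,"dz":0.135,"wx":0,"wy":0,"wz":0,"hand":-1},{"dx":0.014,"dy":-0.001,"dz":0.152,"wx":0,"wy":0,"wz":0,"hand":-1},{"dx":0.01,"dy":-0.001,"dz":0.1645,"wx":0,"wy":0,"wz":0,"hand":-1},{"dx":0.01,"dy":-0.001,"dz":0.1645,"wx":0,"wy":0,"wz":0,"hand":-1},{"dx":0.01,"dy":-0.001,"dz":0.1645,"wx":0,"wy":0,"wz":0,"hand":-1}]'
python3 - <<'E'
from h import *
where()
for a in (92,86,80,75,70,65,60,55,52): arc(-.012,.065,[a])
E
```

```text
time: 10.93
tool_pos: [0.6263, -0.1201, 0.1908]
tool_rot: [0.378, -0.121, 0.917, 0.05]
contact_force: [-1.6, 0.3, -1.9]
gripper_width: -0.004
t 10.9333 stand tip [-0.0115 -0.0629 -0.0092] r 0.0636 deg 98.3 F [-1.6  0.3 -1.9]
[-0.012 -0.065 -0.002] d [-0.0045 -0.002  -0.0053] w [ 0.2 -0.2  0.1]
[-0.012 -0.065  0.005] d [-0.0093 -0.0019 -0.0101] w [ 0.2 -0.2  0.1]
[-0.012 -0.064  0.011] d [-0.0141 -0.0011 -0.0149] w [ 0.2 -0.2  0.1]
[-0.012 -0.063  0.017] d [-0.018   0.0002 -0.0188] w [ 0.2 -0.2  0.1]
[-0.012 -0.061  0.022] d [-0.0218  0.0019 -0.0226] w [ 0.2 -0.2  0.1]
[-0.012 -0.059  0.027] d [-0.0255  0.0041 -0.0263] w [ 0.2 -0.2  0.1]
[-0.012 -0.056  0.033] d [-0.029   0.0067 -0.0299] w [ 0.2 -0.2  0.1]
[-0.012 -0.053  0.037] d [-0.0324  0.0097 -0.0333] w [ 0.2 -0.2  0.1]
[-0.012 -0.051  0.04 ] d [-0.0343  0.0118 -0.0352] w [ 0.2 -0.2  0.1]
```

```bash
python3 -m pendant '[{"dx":-0.0045,"dy":-0.001,"dz":-0.005,"wx":0,"wy":0,"wz":0,"hand":-1},{"dx":-0.007,"dy":-0.0015,"dz":-0.0077,"wx":0,"wy":0,"wz":0,"hand":-1},{"dx":-0.009,"dy":-0.0018,"dz":-0.01,"wx":0,"wy":0,"wz":0,"hand":-1},{"dx":-0.011,"dy":-0.0016,"dz":-0.012,"wx":0,"wy":0,"wz":0,"hand":-1},{"dx":-0.013,"dy":-0.0013,"dz":-0.0138,"wx":0,"wy":0,"wz":0,"hand":-1},{"dx":-0.015,"dy":-0.0008,"dz":-0.0158,"wx":0,"wy":0,"wz":0,"hand":-1},{"dx":-0.017,"dy":-0.0002,"dz":-0.0178,"wx":0,"wy":0,"wz":0,"hand":-1},{"dx":-0.019,"dy":0.0006,"dz":-0.0198,"wx":0,"wy":0,"wz":0,"hand":-1},{"dx":-0.021,"dy":0.0015,"dz":-0.0218,"wx":0,"wy":0,"wz":0,"hand":-1},{"dx":-0.0228,"dy":0.0025,"dz":-0.0236,"wx":0,"wy":0,"wz":0,"hand":-1},{"dx":-0.0246,"dy":0.0036,"dz":-0.0254,"wx":0,"wy":0,"wz":0,"hand":-1},{"dx":-0.0264,"dy":0.0048,"dz":-0.0272,"wx":0,"wy":0,"wz":0,"hand":-1},{"dx":-0.028,"dy":0.006,"dz":-0.0288,"wx":0,"wy":0,"wz":0,"hand":-1},{"dx":-0.0296,"dy":0.0073,"dz":-0.0305,"wx":0,"wy":0,"wz":0,"hand":-1},{"dx":-0.031,"dy":0.0085,"dz":-0.032,"wx":0,"wy":0,"wz":0,"hand":-1},{"dx":-0.0324,"dy":0.0097,"dz":-0.0333,"wx":0,"wy":0,"wz":0,"hand":-1},{"dx":-0.0324,"dy":0.0097,"dz":-0.0333,"wx":0,"wy":0,"wz":0,"hand":-1}]'
python3 - <<'E'
from h import *
where()
T=pose("wrist"); w,_=cams.grab_frame("wrist")
f=front("wrist",w,T,HUB,PSI); cv2.imwrite("pics/f6.png",f[:,:,::-1])
for a in (52,50,48,46): arc(-.012,.065,[a])
E
```

```text
time: 12.35
tool_pos: [0.6244, -0.113, 0.2398]
tool_rot: [0.38, -0.12, 0.916, 0.049]
contact_force: [-1.9, -0.2, -0.8]
gripper_width: 0.003
t 12.35 stand tip [-0.0115 -0.0556  0.0398] r 0.0684 deg 54.4 F [-1.9 -0.2 -0.8]
[-0.012 -0.051  0.04 ] d [ 0.0002  0.0045 -0.0006] w [-0.1  0.   0. ]
[-0.012 -0.05   0.042] d [-0.0011  0.0059 -0.0018] w [-0.1  0.   0. ]
[-0.012 -0.048  0.043] d [-0.0023  0.0074 -0.0031] w [-0.1  0.   0. ]
[-0.012 -0.047  0.045] d [-0.0035  0.0089 -0.0042] w [-0.1  0.   0. ]
```

View pics/f6.png

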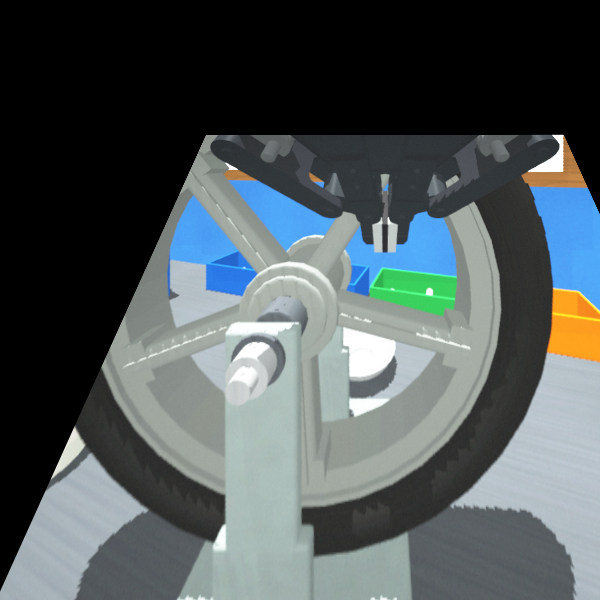

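```bash
python3 -m pendant '[{"dx":0.002,"dy":-0.002,"dz":0.002,"wx":0,"wy":0,"wz":0,"hand":-1},{"dx":0.003,"dy":-0.002,"dz":-0.015,"wx":0,"wy":0,"wz":0,"hand":-1},{"dx":0.003,"dy":-0.002,"dz":-0.045,"wx":0,"wy":0,"wz":0,"hand":-1},{"dx":0.003,"dy":-0.002,"dz":-0.08,"wx":0,"wy":0,"wz":0,"hand":-1},{"dx":0.0,"dy":-0.002,"dz":-0.12,"wx":0,"wy":0,"wz":0,"hand":-1},{"dx":-0.02,"dy":0.02,"dz":-0.15,"wx":0,"wy":0,"wz":0,"hand":-1},{"dx":-0.04,"dy":0.04,"dz":-0.18,"wx":0,"wy":0,"wz":0,"hand":-1},{"dx":-0.04,"dy":0.04,"dz":-0.18,"wx":0,"wy":0,"wz":0,"hand":-1},{"dx":-0.04,"dy":0.04,"dz":-0.18,"wx":0,"wy":0,"wz":0,"hand":-1}]'
cat >> h.py <<'E'
def angle(c):
    T=pose(c); p,d=cams.grab_frame(c); P=cloud(c,d,T); L=(P-HUB)@Ro.from_euler('z',PSI).as_matrix()
    r=np.hypot(L[...,1],L[...,2]); m=(d>0)&(abs(L[...,0]+.021)<.007)
    ring=m&(r>.116)&(r<.130)
    A=L[ring][:,1:]; b=np.linalg.lstsq(np.c_[A,np.ones(len(A))],(A**2).sum(1),rcond=None)[0][:2]/2
    print(c,'ring centre offset y,z',np.round(b,4),len(A))
    for off in (np.zeros(2),np.array(b)):
        Y=L[...,1]-off[0];Z=L[...,2]-off[1]; rr=np.hypot(Y,Z)
        m2=m&(rr>.05)&(rr<.10); a=np.degrees(np.arctan2(-Y[m2],Z[m2]))%360
        out=[]
        for k in (36,108,180,252,324):
            e=(a-k+180)%360-180; e=e[abs(e)<25]
            if len(e)>40: out.append((k,round(float(np.median(e)),1),len(e)))
        print(np.round(off,3),out)
    return p,T
E
python3 - <<'E'
from h import *
where()
p,T=angle("wrist"); p2,T2=angle("side")
cv2.imwrite("pics/f7.png",np.hstack([cv2.resize(front("wrist",p,T,HUB,PSI,-.02),(400,400)),cv2.resize(front("side",p2,T2,HUB,PSI,0),(400,400))])[:,:,::-1])
E
```

```text
time: 13.15
tool_pos: [0.5187, -0.0994, 0.4001]
tool_rot: [0.383, -0.121, 0.915, 0.046]
contact_force: [-0.1, -0.2, -0.2]
gripper_width: 0.002
t 13.15 stand tip [-0.1101 -0.0153  0.2001] r 0.2007 deg 4.4 F [-0.1 -0.2 -0.2]
wrist ring centre offset y,z [-0.0005 -0.0008] 1261
[0. 0.] [(36, -5.6, 748), (108, -5.9, 556), (252, -0.2, 509), (324, -1.4, 730)]
[-0.001 -0.001] [(36, -6.2, 747), (108, -6.4, 566), (252, 0.5, 509), (324, -1.4, 726)]
side ring centre offset y,z [-0.0006 -0.0003] 601
[0. 0.] [(36, -4.0, 136), (108, -4.7, 136), (180, -3.2, 106), (252, -0.7, 97), (324, -2.3, 126)]
[-0.001 -0.   ] [(36, -4.5, 136), (108, -4.8, 136), (180, -2.8, 106), (252, -0.3, 99), (324, -2.6, 126)]
```

View pics/f7.png

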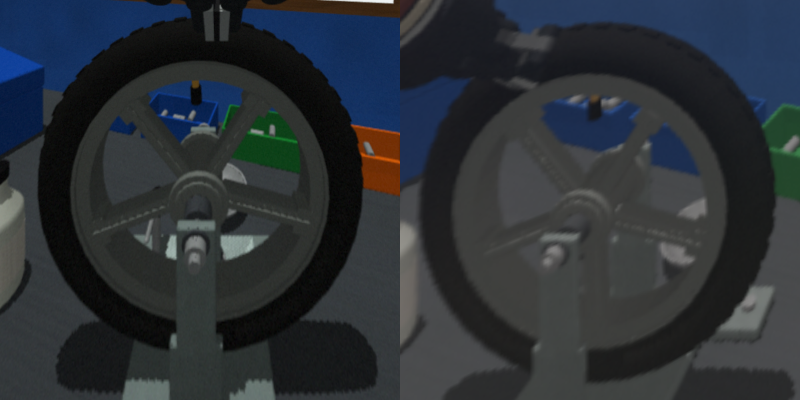

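```bash
python3 -c "
from h import *
where(); rel([[-.12,.0646,.114],[-.045,.0646,.03],[-.012,.0646,.0137]]); arc(-.012,.068,[-68,-64,-61,-60,-59,-58,-57])"
```

```text
t 13.25 stand tip [-0.1106 -0.0153  0.1942] r 0.1948 deg 4.5 F [ 0.4 -0.2  0.1]
[-0.12   0.065  0.114] d [0.0633 0.08   0.05  ] w [-0. -0.  0.]
[-0.045  0.065  0.03 ] d [0.0696 0.0801 0.1624] w [-0. -0.  0.]
[-0.012  0.065  0.014] d [0.0578 0.0801 0.1973] w [-0. -0.  0.]
[-0.012  0.063  0.025] d [0.0494 0.0785 0.189 ] w [-0. -0.  0.]
[-0.012  0.061  0.03 ] d [0.0464 0.0766 0.1859] w [-0. -0.  0.]
[-0.012  0.059  0.033] d [0.0441 0.075  0.1837] w [-0. -0.  0.]
[-0.012  0.059  0.034] d [0.0434 0.0744 0.1829] w [-0. -0.  0.]
[-0.012  0.058  0.035] d [0.0427 0.0738 0.1822] w [-0. -0.  0.]
[-0.012  0.058  0.036] d [0.042  0.0731 0.1815] w [-0. -0.  0.]
[-0.012  0.057  0.037] d [0.0413 0.0725 0.1808] w [-0. -0.  0.]
```

```bash
python3 -m pendant '[{"dx":0.02,"dy":0.027,"dz":0.017,"wx":0,"wy":0,"wz":0,"hand":-1},{"dx":0.04,"dy":0.053,"dz":0.034,"wx":0,"wy":0,"wz":0,"hand":-1},{"dx":0.063,"dy":0.08,"dz":0.05,"wx":0,"wy":0,"wz":0,"hand":-1},{"dx":0.065,"dy":0.08,"dz":0.085,"wx":0,"wy":0,"wz":0,"hand":-1},{"dx":0.068,"dy":0.08,"dz":0.125,"wx":0,"wy":0,"wz":0,"hand":-1},{"dx":0.0696,"dy":0.08,"dz":0.162,"wx":0,"wy":0,"wz":0,"hand":-1},{"dx":0.064,"dy":0.08,"dz":0.18,"wx":0,"wy":0,"wz":0,"hand":-1},{"dx":0.058,"dy":0.08,"dz":0.197,"wx":0,"wy":0,"wz":0,"hand":-1},{"dx":0.058,"dy":0.08,"dz":0.197,"wx":0,"wy":0,"wz":0,"hand":-1},{"dx":0.055,"dy":0.0795,"dz":0.194,"wx":0,"wy":0,"wz":0,"hand":-1},{"dx":0.052,"dy":0.079,"dz":0.191,"wx":0,"wy":0,"wz":0,"hand":-1},{"dx":0.0494,"dy":0.0785,"dz":0.189,"wx":0,"wy":0,"wz":0,"hand":-1},{"dx":0.048,"dy":0.0775,"dz":0.1875,"wx":0,"wy":0,"wz":0,"hand":-1},{"dx":0.0464,"dy":0.0766,"dz":0.186,"wx":0,"wy":0,"wz":0,"hand":-1},{"dx":0.0464,"dy":0.0766,"dz":0.186,"wx":0,"wy":0,"wz":0,"hand":-1}]'
python3 -c "
from h import *
where(); angle('wrist'); angle('side');arc(-.012,.068,[-63,-61,-60,-59,-58,-57])"
```

```text
time: 14.5
tool_pos: [0.5933, -0.0006, 0.23]
tool_rot: [0.379, -0.12, 0.916, 0.049]
contact_force: [-1.0, 1.7, -0.0]
gripper_width: -0.0
t 14.5 stand tip [-0.0126  0.061   0.03  ] r 0.068 deg -63.8 F [-1.   1.7 -0. ]
wrist ring centre offset y,z [0.0008 0.0003] 2225
[0. 0.] [(36, -5.8, 4813), (108, -5.1, 2377), (180, 5.2, 59), (252, -0.4, 2182), (324, -4.8, 1368)]
[0.001 0.   ] [(36, -5.3, 4807), (108, -5.0, 2339), (180, 4.5, 59), (252, -0.7, 2174), (324, -4.5, 1328)]
side ring centre offset y,z [-0.0007 -0.0001] 594
[0. 0.] [(36, -4.2, 137), (108, -4.5, 132), (180, -3.3, 100), (252, -0.8, 95), (324, -1.4, 83)]
[-0.001 -0.   ] [(36, -4.7, 138), (108, -4.4, 133), (180, -2.7, 100), (252, -0.5, 95), (324, -1.7, 83)]
[-0.012  0.061  0.031] d [-0.0011 -0.0004 -0.0005] w [-0.1 -0.1  0. ]
[-0.012  0.059  0.033] d [-0.0026 -0.0015 -0.0019] w [-0.1 -0.1  0. ]
[-0.012  0.059  0.034] d [-0.0033 -0.0021 -0.0027] w [-0.1 -0.1  0. ]
[-0.012  0.058  0.035] d [-0.0041 -0.0027 -0.0034] w [-0.1 -0.1  0. ]
[-0.012  0.058  0.036] d [-0.0048 -0.0033 -0.0041] w [-0.1 -0.1  0. ]
[-0.012  0.057  0.037] d [-0.0055 -0.004  -0.0048] w [-0.1 -0.1  0. ]
```

```bash
python3 -m pendant '[{"dx":-0.001,"dy":-0.0004,"dz":-0.0007,"wx":0,"wy":0,"wz":0,"hand":-1},{"dx":-0.0018,"dy":-0.001,"dz":-0.0013,"wx":0,"wy":0,"wz":0,"hand":-1},{"dx":-0.0026,"dy":-0.0015,"dz":-0.002,"wx":0,"wy":0,"wz":0,"hand":-1},{"dx":-0.003,"dy":-0.0018,"dz":-0.0023,"wx":0,"wy":0,"wz":0,"hand":-1},{"dx":-0.0033,"dy":-0.0021,"dz":-0.0027,"wx":0,"wy":0,"wz":0,"hand":-1},{"dx":-0.0037,"dy":-0.0024,"dz":-0.003,"wx":0,"wy":0,"wz":0,"hand":-1},{"dx":-0.0041,"dy":-0.0027,"dz":-0.0034,"wx":0,"wy":0,"wz":0,"hand":-1},{"dx":-0.0041,"dy":-0.0027,"dz":-0.0034,"wx":0,"wy":0,"wz":0,"hand":-1}]'
python3 -c "
from h import *
where(); angle('wrist'); angle('side');arc(-.012,.068,[-58,-57,-56,-55,-54])"
```

```text
time: 15.27
tool_pos: [0.5945, -0.0031, 0.2341]
tool_rot: [0.378, -0.12, 0.917, 0.049]
contact_force: [-3.4, -0.0, -4.2]
gripper_width: 0.005
t 15.2667 stand tip [-0.0121  0.0583  0.0341] r 0.0676 deg -59.7 F [-3.4 -0.  -4.2]
wrist ring centre offset y,z [ 0.0009 -0.0003] 2267
[0. 0.] [(36, -2.1, 4757), (108, -1.0, 2223), (180, 6.4, 457), (252, 3.7, 2183), (324, -2.2, 1847)]
[ 0.001 -0.   ] [(36, -1.7, 4727), (108, -1.5, 2181), (180, 5.7, 461), (252, 3.7, 2179), (324, -1.6, 1864)]
side ring centre offset y,z [-0.001  -0.0006] 564
[0. 0.] [(36, -0.4, 135), (108, -0.6, 137), (180, 0.8, 100), (252, 3.2, 103), (324, 1.6, 84)]
[-0.001 -0.001] [(36, -1.5, 135), (108, -0.7, 139), (180, 1.7, 102), (252, 4.0, 105), (324, 1.1, 86)]
[-0.012  0.058  0.036] d [-0.0013 -0.0007 -0.0012] w [-0.  -0.1  0. ]
[-0.012  0.057  0.037] d [-0.002  -0.0013 -0.0019] w [-0.  -0.1  0. ]
[-0.012  0.056  0.038] d [-0.0027 -0.002  -0.0026] w [-0.  -0.1  0. ]
[-0.012  0.056  0.039] d [-0.0034 -0.0026 -0.0033] w [-0.  -0.1  0. ]
[-0.012  0.055  0.04 ] d [-0.004  -0.0033 -0.004 ] w [-0.  -0.1  0. ]
```

```bash
python3 -m pendant '[{"dx":0.002,"dy":0.001,"dz":0.002,"wx":0,"wy":0,"wz":0,"hand":-1},{"dx":0.005,"dy":0.002,"dz":0.002,"wx":0,"wy":0,"wz":0,"hand":-1},{"dx":0.008,"dy":0.002,"dz":-0.012,"wx":0,"wy":0,"wz":0,"hand":-1},{"dx":0.008,"dy":0.002,"dz":-0.045,"wx":0,"wy":0,"wz":0,"hand":-1},{"dx":0.008,"dy":0.002,"dz":-0.085,"wx":0,"wy":0,"wz":0,"hand":-1},{"dx":0.0,"dy":0.0,"dz":-0.12,"wx":0,"wy":0,"wz":0,"hand":-1},{"dx":-0.02,"dy":-0.02,"dz":-0.15,"wx":0,"wy":0,"wz":0,"hand":-1},{"dx":-0.04,"dy":-0.05,"dz":-0.18,"wx":0,"wy":0,"wz":0,"hand":-1},{"dx":-0.04,"dy":-0.06,"dz":-0.18,"wx":0,"wy":0,"wz":0,"hand":-1},{"dx":-0.04,"dy":-0.06,"dz":-0.18,"wx":0,"wy":0,"wz":0,"hand":-1}]'
python3 - <<'E'
from h import *
where()
p,T=angle("wrist"); p2,T2=angle("side")
print([(np.round(r['position'],3),round(r['score'],2)) for r in finder.look_for("wrist","valve")[:2]])
# valve (x=0 plane) rectified, and from cloud
cv2.imwrite("pics/f8.png",np.hstack([cv2.resize(front("wrist",p,T,HUB,PSI,0)[60:360,150:450],(400,400)),cv2.resize(front("side",p2,T2,HUB,PSI,0)[60:360,150:450],(400,400))])[:,:,::-1])
E
```

```text
time: 16.2
tool_pos: [0.5159, -0.0893, 0.3969]
tool_rot: [0.383, -0.119, 0.915, 0.045]
contact_force: [-0.4, 0.6, 0.6]
gripper_width: 0.002
t 16.2 stand tip [-0.1102 -0.0048  0.1969] r 0.1969 deg 1.4 F [-0.4  0.6  0.6]
wrist ring centre offset y,z [-0.0006 -0.0008] 1237
[0. 0.] [(36, -1.7, 748), (108, -1.6, 539), (252, 3.9, 534), (324, 2.4, 757)]
[-0.001 -0.001] [(36, -2.4, 751), (108, -2.1, 548), (252, 4.6, 537), (324, 2.3, 754)]
side ring centre offset y,z [-0.0008 -0.0003] 590
[0. 0.] [(36, -0.2, 136), (108, -0.6, 135), (180, 1.0, 101), (252, 3.1, 98), (324, 1.7, 127)]
[-0.001 -0.   ] [(36, -0.9, 138), (108, -0.6, 135), (180, 1.7, 100), (252, 3.6, 100), (324, 1.3, 127)]
[(array([ 0.615, -0.059,  0.294]), 0.58), (array([ 0.641, -0.316,  0.062]), 0.55)]
```

View pics/f8.png

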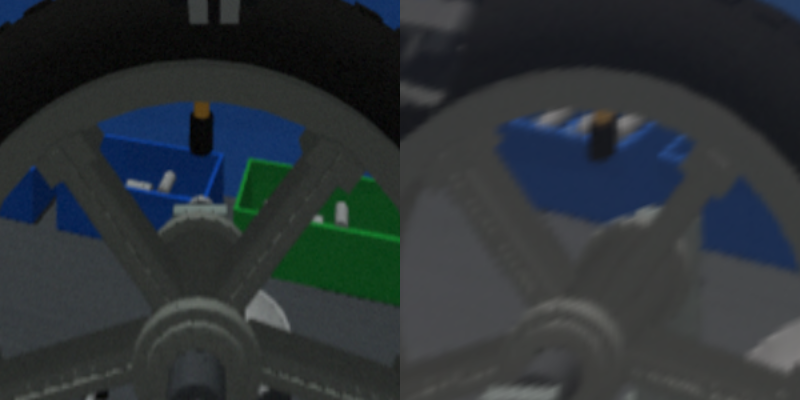

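```bash
python3 -c "
from plant import job
print(job.job_done())"
```

```text
the job is handed in; nothing more can be done
None
```

The tyre valve now stands straight up above the hub to within about 1 degree. The wheel is at rest and the job is handed in, at about 16 s of the 51 s allowed.

- **How it was turned:** The valve started about 162° clockwise of top, seen from the robot. I pushed one spoke round by roughly 127°, then reinserted the fingertip and pushed a second spoke the rest of the way. That went about 3° too far, so I nudged a third spoke back. Contact forces read up to about 6 N at the pauses between moves.
- **Final angle:** The mean spoke error was about +0.8° from the wrist camera and +1.0° from the side camera. In the rectified pictures from both cameras, the valve stem sits about 0.5 to 0.7° from vertical above the hub.
- **Checks that disagreed:** The errors of single spokes ranged from about −2° to +4° around that mean. I took this as a 1 to 2 mm error in the hub position or calibration, and did not trace it further.
- **At hand-in:** The gripper was about 11 cm in front of the wheel and touching nothing. The force reading was under 1 N.
- **Not checked:** I planned the paths to clear the tyre, the valve and the things on the bench, and no reading suggested a touch. I did not measure the bench items again at the end.

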